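# Clip the drained filler nozzles back into their rack in line order

### The arm

A 6-joint arm with a two-finger parallel gripper is mounted at the origin on a cart in front of the work surface, level with it; the furniture and walls round the work are solid. World frame = base frame: x ahead of the robot, y to its left, z up, the work surface at z = 0. Lengths are in m, angles in rad, forces in N, time in s.
With the tool pointing down it reaches from about 0.225 to 0.875 m from the base axis. Payload 3.4 kg.
Tool frame: the origin (TCP) lies between the finger pads; the fingertips stand 8 mm ahead of it and the grasp point (between the pads) lies 11 mm behind it; z points along the fingers, y is the line along which they close (so a half turn about z gives the same grasp; the last joint's range is limited). The gripper opens to 85 mm and grips with 20 to 120 N. Pads are 22 mm wide; open, the fingers measure 114 mm over their backs; the gripper's body (76 mm by 85 mm) begins 54 mm behind the grasp point. The pads swing forward as they close: fully open they stand 13 mm farther back than shut.
Start: joints at [1.227, 0.276, 1.505, -0, 1.361, -0.121], TCP at [0.127, 0.561, 0.239] pointing down, gripper open.
Joint ranges: [-2.89, 2.89], [-0.75, 2.08], [0.22, 2.7], [-1.18, 4.32], [0.11, 2.71], [-2.7, 2.7]. Speed limits (rad/s): [2.57, 2.57, 3.14, 3.14, 3.14, 3.14].

### API

Orientations are given as a unit quaternion [w, x, y, z].
In Python, from rig import manip gives the robot as it stands.
- The arm moves only by the tool move_arm, never from a script. Its argument "deltas" is a list that holds one entry, the list of rows, each a list of 5 numbers: the shift along the tool's x, y, z normalised to -1 to 1, where 1 is 80 cm, then the turn about the tool's z normalised to -1 to 1, where 1 is 120 degrees, then the closure, from -1 (fully open) to 1 (shut). In form: [[[tx, ty, tz, twist, grip], ...]]. A call has 1 to 12 rows; each row is the pose to reach, as a shift and turn from the pose commanded when the call began, along the tool's axes at that moment; what a row does not reach only later rows make up. A row lasts 1/10 s, in which the tool goes at most 50 mm and 8.59 degrees, less where a joint would pass 70% of its speed; a pose out of reach is approached as far as the arm can. A call with a number of a shift or a turn outside -1 to 1 is refused whole. A call with a gripper value outside its range is refused whole. The fingers move at their own pace and stop on an object; "squeeze" is the grip in N (left out, the last holds). Time passes only in rows, so rows that repeat a pose let the fingers close. It gives the time, the measured TCP pose, the force, the opening and the grip force at its end, in the units of the state.
- manip.get_state(): the state, without advancing time (a new reading comes with each control period).
- manip.get_image(name): name is "scene" or "top" or "wrist"; returns the picture (480x640x3 uint8, red, green, blue); there is no depth.
- manip.camera_params(name): a dict with "fx", "fy", "cx", "cy" (pixels), "R" (3x3) and "t" (3): a world point X has camera coordinates R X + t; the wrist camera has in their place "tool_from_camera" (4x4, takes a point from camera to tool coordinates, whose origin is the TCP and whose axes are the flange's). Camera axes: x right, y down, z forward; pixel columns grow to the right and rows downward; lengths in m; the calibration is good to about 2 mm. The wrist camera is an equidistant fisheye: a pixel r from the principal point sees the ray r / f radians off the axis. A picture is of the moment at which its call begins: read the wrist's pose just before it. camera_params takes no time and is no camera call.
- manip.sign_off(): hands the job in; it is judged then, once.
The state is a dict: "clock": time; "qpos": joint angles; "qd": joint speeds; "effort": joint torques, N m; "position": TCP position; "ee_rot": TCP orientation; "contact_force": force on the tool from outside, world axes, zero at the start; "moment": the same for the moment, N m; "width": finger opening in m; "gripper_force": force on a finger pad.
Only numpy, scipy, OpenCV 4.12 (cv2) and the standard library are available. Lean on these libraries where they do the work, as an engineer would, in place of code of your own. Each camera call takes 0.05 s, during which the arm holds its last target. There are 200 camera calls.

### The job

The four steel filler nozzles have been rinsed and stand draining on the pegs of the white tray, in the order of the beer lines they belong to. Move all four to the posts of the grey metal rack in the same left-to-right order (seen from the robot), so that each goes back to its own line, and push each one down over its post until it clicks past the sprung balls and sits fully home on the rack.

Things in the scene. Friction and masses are not known exactly. Their poses are not given: they have to be found in the camera images.
- nozzle_long_mid (a point): Upright steel filler nozzle, 74 mm tall, with a slim straight tube, 12 mm across, on top; 0.12 kg. Lower 46 mm: round sleeve 30 mm in diameter, gripped across; open below (bore 23 mm wide, 40 mm deep, narrowed to 19 mm by a lip in the lowest 5 mm). This point: on its axis, half-way up (37 mm above its foot); z up.
- nozzle_wide_mid (a point): Upright steel filler nozzle, 60 mm tall, with a short wide tube, 22 mm across, with a rolled lip on top; 0.12 kg. Lower 46 mm: round sleeve 30 mm in diameter, gripped across; open below (bore 23 mm wide, 40 mm deep, narrowed to 19 mm by a lip in the lowest 5 mm). This point: on its axis, half-way up (30 mm above its foot); z up.
- nozzle_barbed_mid (a point): Upright steel filler nozzle, 68 mm tall, with a hose tail with three barbs, about 19 mm across at most, on top; 0.12 kg. Lower 46 mm: round sleeve 30 mm in diameter, gripped across; open below (bore 23 mm wide, 40 mm deep, narrowed to 19 mm by a lip in the lowest 5 mm). This point: on its axis, half-way up (34 mm above its foot); z up.
- nozzle_shower_mid (a point): Upright steel filler nozzle, 62 mm tall, with a flat round head, 37 mm across, with many small holes, on top; 0.12 kg. Lower 46 mm: round sleeve 30 mm in diameter, gripped across; open below (bore 23 mm wide, 40 mm deep, narrowed to 19 mm by a lip in the lowest 5 mm). This point: on its axis, half-way up (31 mm above its foot); z up.
- peg_long: White drain peg in the tray, under nozzle_long at the start (it stays, so it marks where that nozzle stood). Foot disc 38 mm across and 4 mm thick, on which the nozzle stands; stub 12 mm thick, its top 20 mm above the origin. Origin: centre of the disc's underside, z up. The four pegs look alike.
- peg_wide: White drain peg in the tray, under nozzle_wide at the start (it stays, so it marks where that nozzle stood). Foot disc 38 mm across and 4 mm thick, on which the nozzle stands; stub 12 mm thick, its top 20 mm above the origin. Origin: centre of the disc's underside, z up. The four pegs look alike.
- peg_barbed: White drain peg in the tray, under nozzle_barbed at the start (it stays, so it marks where that nozzle stood). Foot disc 38 mm across and 4 mm thick, on which the nozzle stands; stub 12 mm thick, its top 20 mm above the origin. Origin: centre of the disc's underside, z up. The four pegs look alike.
- peg_shower: White drain peg in the tray, under nozzle_shower at the start (it stays, so it marks where that nozzle stood). Foot disc 38 mm across and 4 mm thick, on which the nozzle stands; stub 12 mm thick, its top 20 mm above the origin. Origin: centre of the disc's underside, z up. The four pegs look alike.
- drain_tray: Shallow white tray, 84 x 250 mm, rim 10 mm high, fixed on the counter, with four drain pegs in a row along its y axis at y = +84, +28, -28, -84 mm (left to right as seen from the robot), x = 0. Origin: centre of the underside, z up, y along the row to the left, x away from the robot.
- clip_rack: Fixed grey metal rack, 64 x 232 mm; four upright posts at y = +84, +28, -28, -84 mm, x = 0. Origin: underside centre, z up, y to the robot's left, x away. Posts 16 mm thick, 36 mm tall above their seats (16 mm above origin), top 14 mm tapered to 5 mm. Two sprung balls per post: a nozzle stops with its foot some 9 to 11 mm above the seat; about 8 to 12 N snaps it down onto the seat (home).
Mind the look-alikes: they are no part of the job. What is shaped like the part that bears nozzle_shower_mid but red or turquoise is not meant.

How it is judged:
At the end, for the whole second after the job is handed in: Each nozzle is on the rack post whose place from the left is the same as that of its drain peg in the tray: upright (within 0.1 rad), within 6 mm of the post's axis along and across the rack, its foot on the seat (at most 3 mm above it). All are released (((y of peg_long in the frame of drain_tray between 0.064 and 0.104 m and y of nozzle_long_mid in the frame of clip_rack between 0.078 and 0.09 m) or (y of peg_long in the frame of drain_tray between 0.008 and 0.048 m and y of nozzle_long_mid in the frame of clip_rack between 0.022 and 0.034 m) or (y of peg_long in the frame of drain_tray between -0.048 and -0.008 m and y of nozzle_long_mid in the frame of clip_rack between -0.034 and -0.022 m) or (y of peg_long in the frame of drain_tray between -0.104 and -0.064 m and y of nozzle_long_mid in the frame of clip_rack between -0.09 and -0.078 m)) and x of nozzle_long_mid in the frame of clip_rack between -0.006 and 0.006 m and z of nozzle_long_mid in the frame of clip_rack between 0.049 and 0.056 m and angle between each of nozzle_long_mid, nozzle_wide_mid, nozzle_barbed_mid, nozzle_shower_mid's own z axis and vertical below 0.1 rad and ((y of peg_wide in the frame of drain_tray between 0.064 and 0.104 m and y of nozzle_wide_mid in the frame of clip_rack between 0.078 and 0.09 m) or (y of peg_wide in the frame of drain_tray between 0.008 and 0.048 m and y of nozzle_wide_mid in the frame of clip_rack between 0.022 and 0.034 m) or (y of peg_wide in the frame of drain_tray between -0.048 and -0.008 m and y of nozzle_wide_mid in the frame of clip_rack between -0.034 and -0.022 m) or (y of peg_wide in the frame of drain_tray between -0.104 and -0.064 m and y of nozzle_wide_mid in the frame of clip_rack between -0.09 and -0.078 m)) and x of nozzle_wide_mid in the frame of clip_rack between -0.006 and 0.006 m and z of nozzle_wide_mid in the frame of clip_rack between 0.042 and 0.049 m and ((y of peg_barbed in the frame of drain_tray between 0.064 and 0.104 m and y of nozzle_barbed_mid in the frame of clip_rack between 0.078 and 0.09 m) or (y of peg_barbed in the frame of drain_tray between 0.008 and 0.048 m and y of nozzle_barbed_mid in the frame of clip_rack between 0.022 and 0.034 m) or (y of peg_barbed in the frame of drain_tray between -0.048 and -0.008 m and y of nozzle_barbed_mid in the frame of clip_rack between -0.034 and -0.022 m) or (y of peg_barbed in the frame of drain_tray between -0.104 and -0.064 m and y of nozzle_barbed_mid in the frame of clip_rack between -0.09 and -0.078 m)) and x of nozzle_barbed_mid in the frame of clip_rack between -0.006 and 0.006 m and z of nozzle_barbed_mid in the frame of clip_rack between 0.046 and 0.053 m and ((y of peg_shower in the frame of drain_tray between 0.064 and 0.104 m and y of nozzle_shower_mid in the frame of clip_rack between 0.078 and 0.09 m) or (y of peg_shower in the frame of drain_tray between 0.008 and 0.048 m and y of nozzle_shower_mid in the frame of clip_rack between 0.022 and 0.034 m) or (y of peg_shower in the frame of drain_tray between -0.048 and -0.008 m and y of nozzle_shower_mid in the frame of clip_rack between -0.034 and -0.022 m) or (y of peg_shower in the frame of drain_tray between -0.104 and -0.064 m and y of nozzle_shower_mid in the frame of clip_rack between -0.09 and -0.078 m)) and x of nozzle_shower_mid in the frame of clip_rack between -0.006 and 0.006 m and z of nozzle_shower_mid in the frame of clip_rack between 0.043 and 0.05 m); the robot touches nothing.
It also fails if it takes over 128 s, if anything falls off the work surface, if the arm or the gripper's body presses on something with over 40 N, if the wrist force passes 120 N, or if a joint passes its speed limit or range.

## Working session

There is one attempt and no reset: what is moved stays moved. The work goes in short steps, Python scripts to look and compute and a tool call to move; the robot and the scene stay as the last step left them, time stands still between calls to the robot, and variables do not carry over. Pictures are saved under pics/ and viewed, at most 14 in all, crops included, and the job is handed in when it is done.

Besides the shell and the picture viewer there is one more tool, called after ">>>" as a command line: name --argument value ..., lists and objects as JSON in quotes. move_arm: Moves the arm, as the interface text tells. Scaled input: -1 to 1 covers 80 cm each way for a shift and 120 degrees each way for a turn. Its arguments: {"type":"object","properties":{"deltas":{"type":"array","items":{"type":"array","items":{"type":"array","items":{"type":"number","minimum":-1,"maximum":1}}}},"squeeze":{"type":"number"}},"required":["deltas"]}

```bash
mkdir -p pics; python3 - <<'E'
from rig import manip
import cv2
for n in("scene","top"):
    cv2.imwrite(f"pics/{n}0.png",manip.get_image(n)[:,:,::-1]); print(n,manip.camera_params(n))
print(manip.camera_params("wrist")); print(manip.get_state())
E
```

```text
scene {'fx': 521.2907558117117, 'fy': 521.2907558117117, 'cx': 315.82697709021375, 'cy': 241.1168671452044, 'R': array([[-0.53601891, -0.84380033, -0.02616756],
       [-0.33943361,  0.24379668, -0.90848665],
       [ 0.7729609 , -0.47808387, -0.41709382]]), 't': array([0.26895412, 0.22408391, 0.68862793])}
top {'fx': 511.27504322674855, 'fy': 511.27504322674855, 'cx': 312.7125562202292, 'cy': 235.17568948964615, 'R': array([[-6.77341853e-04, -9.99643223e-01, -2.67014545e-02],
       [-9.98483670e-01,  2.14584390e-03, -5.50068737e-02],
       [ 5.50445457e-02,  2.66237078e-02, -9.98128888e-01]]), 't': array([0.00877501, 0.50034336, 1.32010919])}
{'fx': 371.64829954431775, 'fy': 371.64829954431775, 'cx': 317.88502795563704, 'cy': 236.0015044726167, 'tool_from_camera': array([[ 4.11357565e-04, -9.57190816e-01, -2.89457374e-01,
         7.40943270e-02],
       [ 9.99999460e-01,  6.69927969e-04, -7.94215581e-04,
         2.86295717e-04],
       [ 9.54131452e-04, -2.89456892e-01,  9.57190575e-01,
        -1.35150382e-01],
       [ 0.00000000e+00,  0.00000000e+00,  0.00000000e+00,
         1.00000000e+00]])}
{'clock': 0.1, 'qpos': array([ 1.22701502e+00,  2.76525175e-01,  1.50601942e+00, -3.93308346e-05,
        1.36072810e+00, -1.21009364e-01]), 'qd': array([ 0.0006113 , -0.00216182, -0.00321451, -0.00022069,  0.00085232,
       -0.00189867]), 'effort': array([ 1.25558847e-03, -4.17701054e+01, -2.46404904e+01, -2.55296291e-04,
        5.75680679e-03,  1.02271855e-05]), 'position': array([0.1268994 , 0.56033428, 0.23852483]), 'ee_rot': array([-1.74751612e-04,  1.11151660e-01,  9.93803101e-01, -8.21867174e-04]), 'contact_force': array([-0.60307499, -0.50567133, -0.05672065]), 'moment': array([ 0.01285429, -0.03381637, -0.06544016]), 'gripper_force': 0.0, 'width': 0.08524205756998648}
```

View pics/scene0.png

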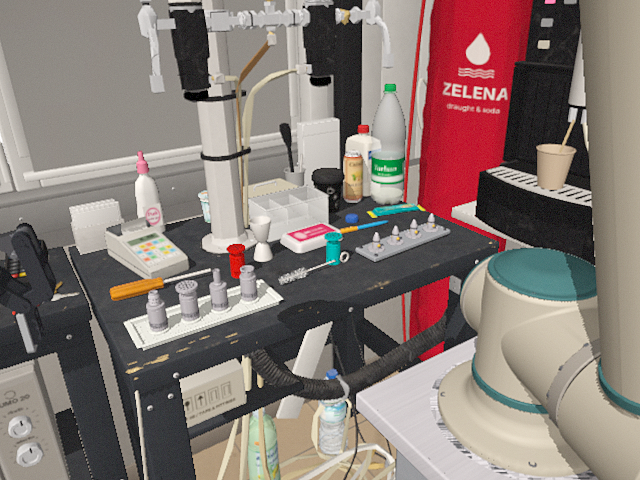

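View pics/top0.png

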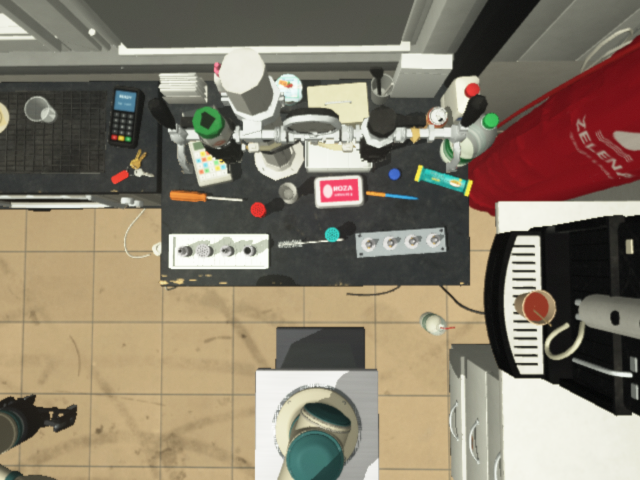

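The scene view shows, from the left, barbed (155,310), shower (187,300), long (218,290) and wide (248,285). The possible mix-ups are the red part (237,262) and the turquoise part (334,247), neither of which belongs to the job. In the top view the tray is at (220,250) and the rack at (402,242).

```bash
cat > h.py <<'E'
import numpy as np
from rig import manip
def ray(name,u,v,z):
    p=manip.camera_params(name); R,t=p["R"],p["t"]
    d=R.T@[(u-p["cx"])/p["fx"],(v-p["cy"])/p["fy"],1]; c=-R.T@t
    return c+d*(z-c[2])/d[2]
E
python3 - <<'E'
import cv2,numpy as np
t=cv2.imread("pics/top0.png"); s=cv2.imread("pics/scene0.png")
a=cv2.resize(t[225:290,160:285],None,fx=6,fy=6,interpolation=cv2.INTER_CUBIC)[:,:750]
b=cv2.resize(t[220:265,345:455],None,fx=6.8,fy=6.8,interpolation=cv2.INTER_CUBIC)
o=np.zeros((590,750,3),np.uint8); o[:260]=a[:260]; o[265:265+306]=b[:306,:750]
# a has 390 rows -> crop to rows 230..273
a=cv2.resize(t[228:275,160:285],None,fx=6,fy=6,interpolation=cv2.INTER_CUBIC)
o[:282]=a; b=cv2.resize(t[220:265,345:455],None,fx=6.8,fy=6.8,interpolation=cv2.INTER_CUBIC); o[284:590]=b[:306,:][:, :748] if 0 else np.pad(b,((0,0),(0,2),(0,0)))
cv2.imwrite("pics/crop0.png",o)
c=cv2.resize(s[230:350,115:275],None,fx=5,fy=5,interpolation=cv2.INTER_CUBIC); cv2.imwrite("pics/crop1.png",c)
E
```

```text
Traceback (most recent call last):
ValueError: could not broadcast input array from shape (306,748,3) into shape (306,750,3)
```

```bash
python3 - <<'E'
import cv2,numpy as np
t=cv2.imread("pics/top0.png"); s=cv2.imread("pics/scene0.png")
up=lambda i,f:cv2.resize(i,None,fx=f,fy=f,interpolation=cv2.INTER_CUBIC)
cv2.imwrite("pics/crop0.png",np.vstack([up(t[228:275,160:285],6),up(t[220:265,340:465],6)]))
cv2.imwrite("pics/crop1.png",up(s[230:350,115:275],5))
E
```

```text
(no output)
```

View pics/crop0.png

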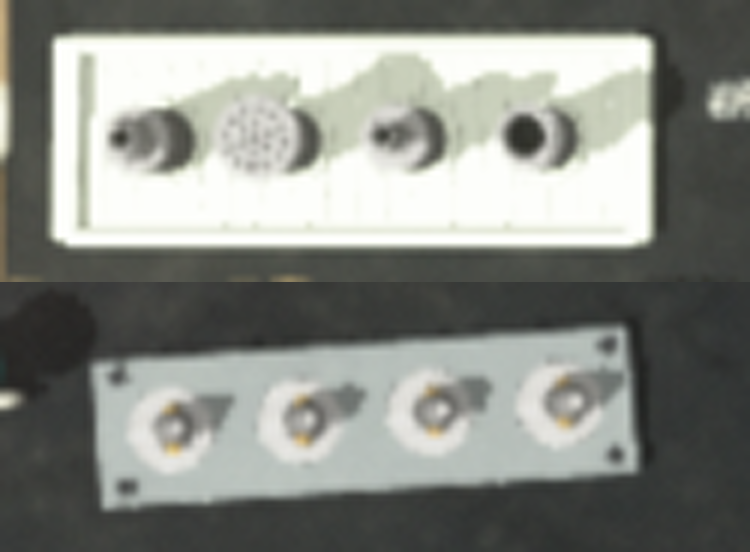

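View pics/crop1.png

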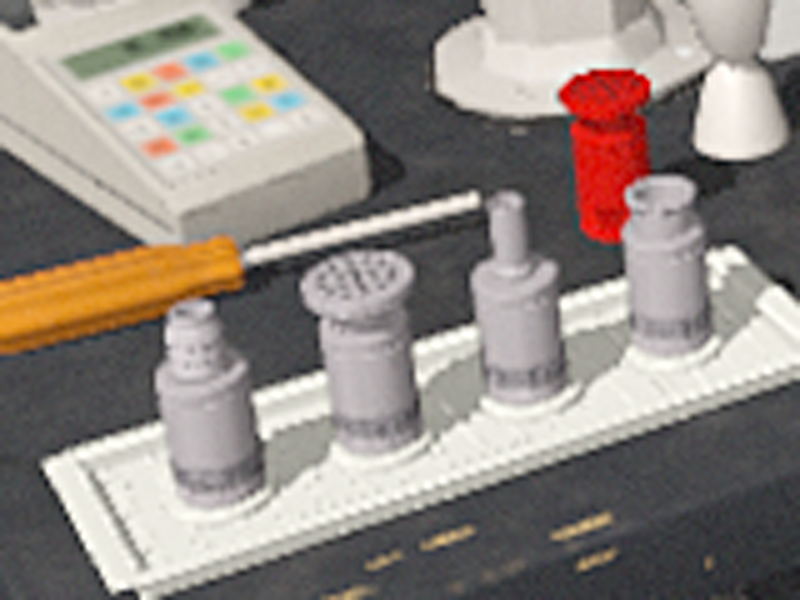

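The close crop confirms the order from the left: barbed, shower, long, wide, all steel on white pegs. The red one stands behind the tray. The rack is turned by a few degrees. Next I compute the positions.

```bash
python3 - <<'E'
from h import *
np.set_printoptions(precision=4,suppress=True)
for n,u,v,z in[("barb",122,138,.075),("shower",258,135,.069),("long",385,133,.081),("wide",524,135,.067)]:
    print(n,ray("top",160+u/6-.4,228+v/6-.4,z))
print("tray",[ray("top",160+u/6-.4,228+v/6-.4,.01)[:2] for u,v in[(52,38),(652,38),(652,245),(52,243)]])
P=[ray("top",340+u/6-.4,220+v/6-.4,.052) for u,v in[(175,148),(304,138),(435,128),(569,120)]]
print("posts",P)
print("rackc",np.mean([ray("top",340+u/6-.4,220+v/6-.4,.016)[:2] for u,v in[(92,80),(627,43),(638,188),(103,226)]],0), np.mean(P,0))
# scene: nozzle tops
for u,v,z in[(190,308,.075),(357,278,.069),(506,200,.081),(661,188,.067)]: print(ray("scene",115+u/5-.4,230+v/5-.4,z))
# taps: spout height guesses
for z in(.2,.3,.4,.5): print(z,ray("top",185,165,z),ray("scene",157,90,z))
E
```

```text
barb [0.459  0.3389 0.075 ]
shower [0.4604 0.2833 0.069 ]
long [0.4608 0.2274 0.081 ]
wide [0.4603 0.1718 0.067 ]
tray [array([0.5047, 0.3892]), array([0.5041, 0.1248]), array([0.4138, 0.1244]), array([0.4148, 0.3879])]
posts [array([ 0.475 , -0.1345,  0.052 ]), array([ 0.4791, -0.1886,  0.052 ]), array([ 0.4832, -0.2435,  0.052 ]), array([ 0.4864, -0.2995,  0.052 ])]
rackc [ 0.4821 -0.2191] [ 0.4809 -0.2165  0.052 ]
[0.4619 0.3392 0.075 ]
[0.4602 0.2839 0.069 ]
[0.4619 0.2281 0.081 ]
[0.464  0.1692 0.067 ]
0.2 [0.6507 0.2939 0.2   ] [ 1.8021 -0.0944  0.2   ]
0.3 [0.6312 0.2658 0.3   ] [1.0923 0.1057 0.3   ]
0.4 [0.6117 0.2378 0.4   ] [0.3824 0.3058 0.4   ]
0.5 [0.5921 0.2097 0.5   ] [-0.3274  0.5059  0.5   ]
```

Both views agree to within about 2 mm. I'll go above the barbed nozzle first, turning the tool so the fingers close along world x.

>>> move_arm --deltas '[[[-0.468,-0.178,0.111,0.643,-0.2],[-0.468,-0.178,0.111,0.643,-0.2],[-0.468,-0.178,0.111,0.643,-0.2],[-0.468,-0.178,0.111,0.643,-0.2],[-0.468,-0.178,0.111,0.643,-0.2],[-0.468,-0.178,0.111,0.643,-0.2],[-0.468,-0.178,0.111,0.643,-0.2],[-0.468,-0.178,0.111,0.643,-0.2],[-0.468,-0.178,0.111,0.643,-0.2],[-0.468,-0.178,0.111,0.643,-0.2],[-0.468,-0.178,0.111,0.643,-0.2],[-0.468,-0.178,0.111,0.643,-0.2]]]' --squeeze 70

```text
clock: 1.3
position: [0.4596, 0.3399, 0.1507]
ee_rot: [-0.0, 0.705, 0.709, -0.0]
contact_force: [0.2, 0.1, 0.2]
width: 0.0511
gripper_force: 0.0
```

```bash
python3 - <<'E'
from h import *
import cv2
s=manip.get_state();print(s["position"],s["ee_rot"],s["width"],s["contact_force"],s["clock"],s["qpos"])
cv2.imwrite("pics/w1.png",manip.get_image("wrist")[:,:,::-1])
from scipy.spatial.transform import Rotation as Ro
w,x,y,z=s["ee_rot"];print(Ro.from_quat([x,y,z,w]).as_matrix())
# predicted pixels of nozzle tops & feet
c=manip.camera_params("wrist");T=np.linalg.inv(c["tool_from_camera"]);R=Ro.from_quat([x,y,z,w]).as_matrix()
for X in[(.460,.339,.075),(.461,.2834,.069),(.461,.2274,.081),(.461,.1714,.067)]:
    q=T[:3,:3]@(R.T@(np.array(X)-s["position"]))+T[:3,3]
    th=np.arctan2(np.hypot(q[0],q[1]),q[2]);d=q[:2]/np.hypot(q[0],q[1])
    print(c["cx"]+c["fx"]*th*d[0],c["cy"]+c["fx"]*th*d[1])
E
```

```text
[0.45963565 0.3399408  0.15068431] [-2.91314947e-04  7.05476970e-01  7.08732784e-01 -3.40450117e-05] 0.051104927433261144 [0.21793172 0.11912481 0.24086882] 1.3 [5.14767296e-01 3.33646319e-01 1.65086057e+00 5.92655429e-04
 1.15730846e+00 5.09924683e-01]
[[-4.60431962e-03  9.99989294e-01 -4.60964850e-04]
 [ 9.99989333e-01  4.60448703e-03  3.62774340e-04]
 [ 3.64892963e-04 -4.59289604e-04 -9.99999828e-01]]
319.02024506322823 253.66010729547693
319.9727227841708 328.12505903517234
319.43849623088335 401.2441075775595
318.8970709256426 437.67590213227004
```

View pics/w1.png

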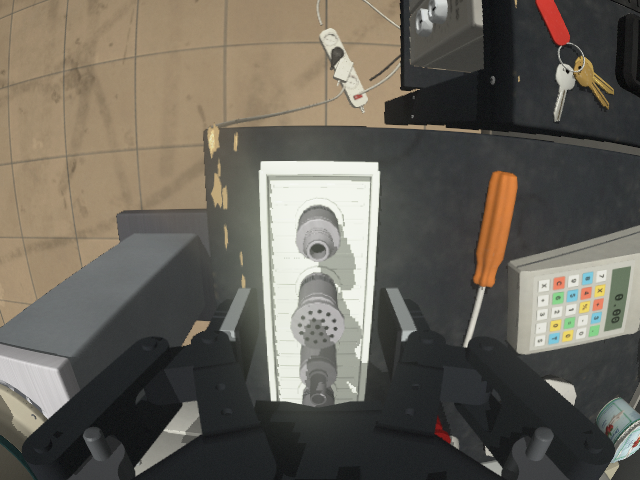

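The wrist view shows the barbed nozzle top at (317,250) and the shower at (317,327), within 4 px of the prediction. I'll descend and grip.

>>> move_arm --deltas '[[[0,0,0.06,0,-0.2],[0,0,0.11,0,-0.2],[0,0,0.156,0,-0.2],[0,0,0.156,0,-0.2],[0,0,0.156,0,1],[0,0,0.156,0,1],[0,0,0.156,0,1],[0,0,0.156,0,1],[0,0,0.156,0,1],[0,0,0.156,0,1]]]' --squeeze 70

```text
clock: 2.35
position: [0.4618, 0.34, 0.0275]
ee_rot: [0.0, 0.707, 0.708, 0.002]
contact_force: [-0.7, 0.1, 6.4]
width: 0.0287
gripper_force: 69.7
```

>>> move_arm --deltas '[[[0,0,-0.06,0,1],[0,0,-0.12,0,1],[-0.04,0,-0.14,0,1],[-0.1,0.017,-0.14,0,1],[-0.16,0.017,-0.14,0,1],[-0.22,0.017,-0.14,0,1],[-0.28,0.017,-0.14,0,1],[-0.34,0.017,-0.14,0,1],[-0.4,0.017,-0.14,0,1],[-0.46,0.017,-0.14,0,1],[-0.52,0.017,-0.14,0,1],[-0.56,0.017,-0.14,0,1]]]'

```text
clock: 3.55
position: [0.4747, -0.1119, 0.1381]
ee_rot: [0.001, 0.707, 0.707, -0.0]
contact_force: [0.6, -0.4, -0.1]
width: 0.0282
gripper_force: 70.2
```

>>> move_arm --deltas '[[[-0.031,0,0,0,1],[-0.031,0,0,0,1],[-0.031,0,0,0,1]]]'

```text
clock: 3.85
position: [0.4746, -0.1337, 0.1377]
ee_rot: [-0.0, 0.707, 0.707, 0.0]
contact_force: [-0.3, 0.3, -1.5]
width: 0.029
gripper_force: 70.2
```

```bash
cat >> h.py <<'E'
import cv2
from scipy.spatial.transform import Rotation as Ro
def look(fn,pts):
    s=manip.get_state(); w,x,y,z=s["ee_rot"]; R=Ro.from_quat([x,y,z,w]).as_matrix()
    cv2.imwrite(fn,manip.get_image("wrist")[:,:,::-1]); c=manip.camera_params("wrist");T=np.linalg.inv(c["tool_from_camera"])
    print(s["position"],s["width"],s["contact_force"],s["clock"])
    for X in pts:
        q=T[:3,:3]@(R.T@(np.array(X)-s["position"]))+T[:3,3]
        r=np.hypot(q[0],q[1]);th=np.arctan2(r,q[2]); print(X,np.round([c["cx"]+c["fx"]*th*q[0]/r,c["cy"]+c["fx"]*th*q[1]/r],1))
E
python3 - <<'E'
from h import *
look("pics/w2.png",[(.4752,-.1327,.052),(.4791,-.1886,.052),(.4828,-.2444,.052),(.4868,-.3003,.052)])
cv2.imwrite("pics/s2.png",manip.get_image("scene")[:,:,::-1][150:330,280:520])
E
```

```text
[ 0.47459321 -0.13370223  0.13771192] 0.028967946774882413 [-0.34356665  0.305192   -1.50211705] 3.85
(0.4752, -0.1327, 0.052) [319.4 245.4]
(0.4791, -0.1886, 0.052) [325.  323.1]
(0.4828, -0.2444, 0.052) [329.2 385.6]
(0.4868, -0.3003, 0.052) [332.8 434.5]
```

View pics/w2.png

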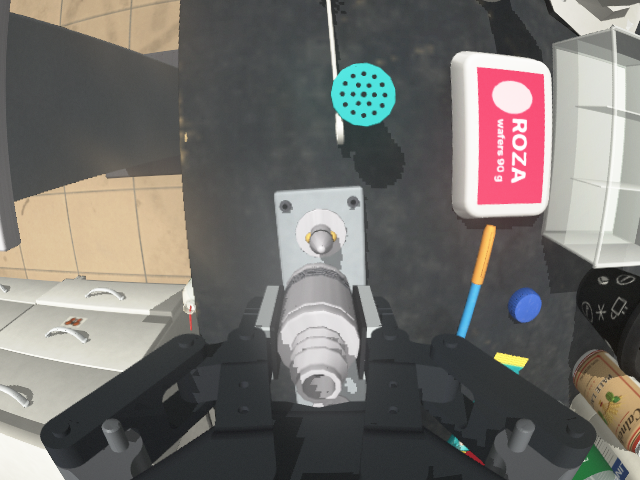

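The wrist view shows post 1's tip at (321,243), against (319,245) predicted, so a 1–2 mm shift is enough. I'll go down and press.

>>> move_arm --deltas '[[[0.003,0.002,0.05,0,1],[0.003,0.002,0.08,0,1],[0.003,0.002,0.09,0,1],[0.003,0.002,0.1,0,1],[0.003,0.002,0.108,0,1],[0.003,0.002,0.115,0,1],[0.003,0.002,0.121,0,1],[0.003,0.002,0.127,0,1],[0.003,0.002,0.127,0,1]]]'

```text
clock: 4.85
position: [0.477, -0.1334, 0.037]
ee_rot: [0.002, 0.705, 0.709, -0.002]
contact_force: [-2.5, -9.1, -3.4]
width: 0.0288
gripper_force: 70.1
```

>>> move_arm --deltas '[[[-0.002,0,0.003,0,1],[-0.002,0,0.005,0,1],[-0.002,0,0.005,0,1]]]'

```text
clock: 5.15
position: [0.4771, -0.1339, 0.0364]
ee_rot: [0.002, 0.706, 0.708, -0.001]
contact_force: [-8.0, -3.3, 26.9]
width: 0.0287
gripper_force: 73.2
```

The force rose to 27 N with almost no travel, so it is home. I'll release, rise, and go to the shower nozzle.

>>> move_arm --deltas '[[[0,0,-0.003,0,-0.2],[0,0,-0.004,0,-0.2],[0,0,-0.004,0,-0.2],[0,0,-0.06,0,-0.2],[0,0,-0.12,0,-0.2],[0.03,-0.017,-0.14,0,-0.2],[0.09,-0.017,-0.14,0,-0.2],[0.15,-0.017,-0.14,0,-0.2],[0.21,-0.017,-0.14,0,-0.2],[0.27,-0.017,-0.14,0,-0.2],[0.33,-0.017,-0.14,0,-0.2],[0.39,-0.017,-0.14,0,-0.2]]]'

```text
clock: 6.35
position: [0.462, 0.1815, 0.1439]
ee_rot: [-0.0, 0.707, 0.708, -0.0]
contact_force: [1.3, -0.8, 0.4]
width: 0.0511
gripper_force: 0.0
```

>>> move_arm --deltas '[[[0.06,0,0,0,-0.2],[0.12,0,0,0,-0.2],[0.131,0,0,0,-0.2],[0.131,0,0,0,-0.2],[0.131,0,0,0,-0.2]]]'

```text
clock: 6.85
position: [0.4619, 0.2831, 0.1436]
ee_rot: [-0.0, 0.707, 0.708, -0.001]
contact_force: [-0.4, 0.1, -0.3]
width: 0.0514
gripper_force: 0.0
```

```bash
python3 - <<'E'
from h import *
look("pics/w3.png",[(.461,.2834,.069),(.461,.2274,.081),(.461,.1714,.067)])
i=manip.get_image("scene")[:,:,::-1];cv2.imwrite("pics/s3.png",cv2.resize(i[195:275,340:460],None,fx=5,fy=5,interpolation=cv2.INTER_CUBIC))
E
```

```text
[0.46186683 0.28309256 0.14358139] 0.05143191239310055 [-0.36521255  0.13667095 -0.30413825] 6.85
(0.461, 0.2834, 0.069) [317.1 252.1]
(0.461, 0.2274, 0.081) [316.9 342.2]
(0.461, 0.1714, 0.067) [316.9 394. ]
```

View pics/s3.png

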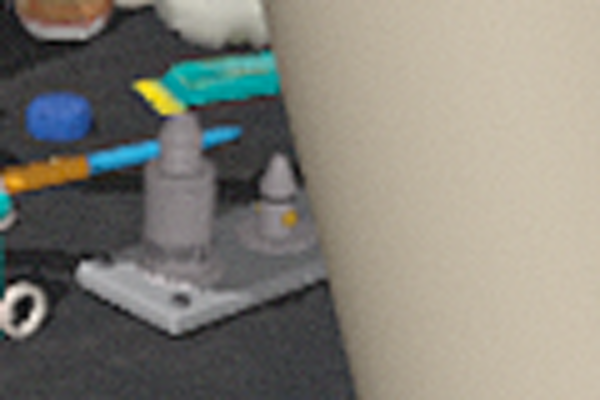

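View pics/w3.png

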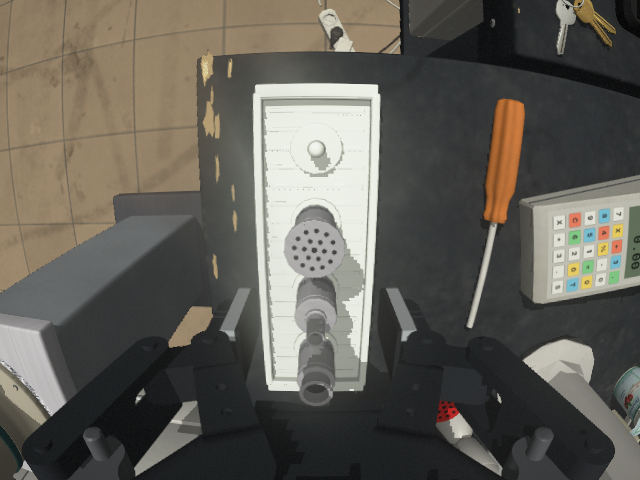

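The scene crop shows the barbed nozzle seated flush on post 1. The wrist view shows the shower head centred at (315,249), within about 2 mm.

>>> move_arm --deltas '[[[0.001,-0.001,0.05,0,-0.2],[0.001,-0.001,0.1,0,-0.2],[0.001,-0.001,0.146,0,-0.2],[0.001,-0.001,0.146,0,-0.2],[0.001,-0.001,0.146,0,1],[0.001,-0.001,0.146,0,1],[0.001,-0.001,0.146,0,1],[0.001,-0.001,0.146,0,1],[0.001,-0.001,0.146,0,1],[0.001,-0.001,0.146,0,1]]]'

```text
clock: 7.95
position: [0.4621, 0.2851, 0.0282]
ee_rot: [0.0, 0.707, 0.708, 0.001]
contact_force: [-1.7, -0.6, 3.9]
width: 0.0308
gripper_force: 64.6
```

>>> move_arm --deltas '[[[0,0,-0.06,0,1],[0,0,-0.12,0,1],[-0.04,0,-0.14,0,1],[-0.1,0.021,-0.14,0,1],[-0.16,0.021,-0.14,0,1],[-0.22,0.021,-0.14,0,1],[-0.28,0.021,-0.14,0,1],[-0.34,0.021,-0.14,0,1],[-0.4,0.021,-0.14,0,1],[-0.46,0.021,-0.14,0,1],[-0.52,0.021,-0.14,0,1],[-0.56,0.021,-0.14,0,1]]]'

```text
clock: 9.15
position: [0.4788, -0.1663, 0.1394]
ee_rot: [0.001, 0.707, 0.707, -0.0]
contact_force: [0.6, -0.2, -0.9]
width: 0.0308
gripper_force: 66.2
```

>>> move_arm --deltas '[[[-0.033,0,0,0,1],[-0.033,0,0,0,1],[-0.033,0,0,0,1]]]'

```text
clock: 9.45
position: [0.4786, -0.1896, 0.139]
ee_rot: [-0.001, 0.707, 0.707, 0.0]
contact_force: [0.0, 1.1, -0.8]
width: 0.0309
gripper_force: 66.2
```

```bash
python3 - <<'E'
from h import *
look("pics/w4.png",[(.4765,-.1337,.084),(.4804,-.1896,.052),(.4841,-.2454,.052)])
E
```

```text
[ 0.47863224 -0.18960473  0.13901402] 0.03094240102458887 [ 0.04665494  1.05146274 -0.84695546] 9.45
(0.4765, -0.1337, 0.084) [314.4 162.1]
(0.4804, -0.1896, 0.052) [321.2 246.3]
(0.4841, -0.2454, 0.052) [326.3 323.3]
```

View pics/w4.png

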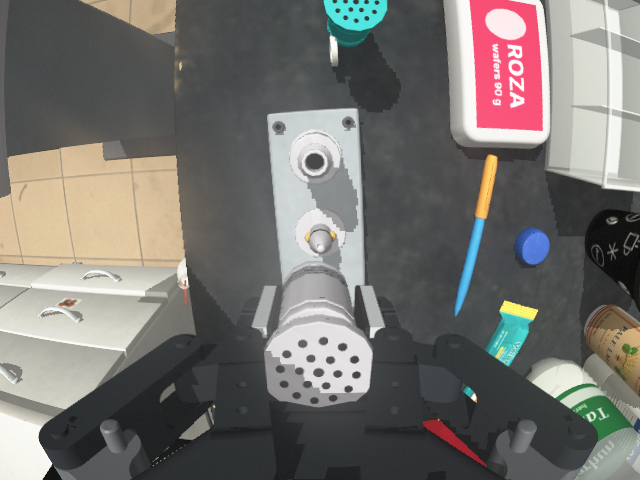

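Post 2's tip is at (320,243), as predicted within 2 mm, and the barbed nozzle is where expected at (314,162). I'll go down and press.

>>> move_arm --deltas '[[[0.001,0.002,0.05,0,1],[0.001,0.002,0.08,0,1],[0.001,0.002,0.09,0,1],[0.001,0.002,0.1,0,1],[0.001,0.002,0.108,0,1],[0.001,0.002,0.115,0,1],[0.001,0.002,0.121,0,1],[0.001,0.002,0.127,0,1],[0.001,0.002,0.132,0,1],[0.001,0.002,0.132,0,1]]]'

```text
clock: 10.5
position: [0.4817, -0.1903, 0.037]
ee_rot: [0.002, 0.706, 0.708, -0.0]
contact_force: [-5.8, -3.7, 20.6]
width: 0.031
gripper_force: 64.4
```

>>> move_arm --deltas '[[[0,0,-0.003,0,-0.2],[0,0,-0.004,0,-0.2],[0,0,-0.004,0,-0.2],[0,0,-0.06,0,-0.2],[0,0,-0.12,0,-0.2],[0.03,-0.021,-0.14,0,-0.2],[0.09,-0.021,-0.14,0,-0.2],[0.15,-0.021,-0.14,0,-0.2],[0.21,-0.021,-0.14,0,-0.2],[0.27,-0.021,-0.14,0,-0.2],[0.33,-0.021,-0.14,0,-0.2],[0.39,-0.021,-0.14,0,-0.2]]]'

```text
clock: 11.7
position: [0.4627, 0.1255, 0.1454]
ee_rot: [-0.0, 0.707, 0.708, 0.0]
contact_force: [0.7, -1.1, -0.8]
width: 0.051
gripper_force: 0.0
```

>>> move_arm --deltas '[[[0.06,0,0,0,-0.2],[0.12,0,0,0,-0.2],[0.132,0,0,0,-0.2],[0.132,0,0,0,-0.2],[0.132,0,0,0,-0.2]]]'

```text
clock: 12.2
position: [0.4628, 0.228, 0.1452]
ee_rot: [-0.0, 0.706, 0.708, -0.001]
contact_force: [-0.9, 0.6, -0.1]
width: 0.0513
gripper_force: 0.0
```

```bash
python3 - <<'E'
from h import *
look("pics/w5.png",[(.461,.2274,.081),(.461,.1714,.067)])
i=cv2.imread("pics/w5.png")[180:430,200:440]
j=cv2.resize(manip.get_image("scene")[:,:,::-1][195:275,340:460],(480,320),interpolation=cv2.INTER_CUBIC)
o=np.zeros((320,720,3),np.uint8);o[:250,:240]=i;o[:,240:]=j;cv2.imwrite("pics/c5.png",o)
E
```

```text
[0.46275497 0.22800845 0.14521378] 0.051251021102882016 [-0.90444427  0.61284033 -0.09411685] 12.2
(0.461, 0.2274, 0.081) [315.5 259.6]
(0.461, 0.1714, 0.067) [315.7 330.6]
```

View pics/c5.png

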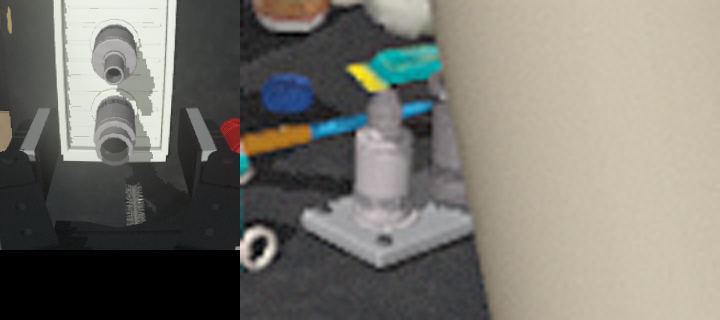

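The long tube tip is at (314,253) and the wide mouth at (314,330), both near the prediction. The first two nozzles stand on the rack.

>>> move_arm --deltas '[[[0.001,-0.001,0.05,0,-0.2],[0.001,-0.001,0.1,0,-0.2],[0.001,-0.001,0.148,0,-0.2],[0.001,-0.001,0.148,0,-0.2],[0.001,-0.001,0.148,0,1],[0.001,-0.001,0.148,0,1],[0.001,-0.001,0.148,0,1],[0.001,-0.001,0.148,0,1],[0.001,-0.001,0.148,0,1],[0.001,-0.001,0.148,0,1]]]'

```text
clock: 13.3
position: [0.4632, 0.2296, 0.0288]
ee_rot: [0.001, 0.706, 0.708, 0.001]
contact_force: [-1.7, -3.0, 7.1]
width: 0.0288
gripper_force: 70.0
```

>>> move_arm --deltas '[[[0,0,-0.06,0,1],[0,0,-0.12,0,1],[-0.04,0,-0.14,0,1],[-0.1,0.023,-0.14,0,1],[-0.16,0.023,-0.14,0,1],[-0.22,0.023,-0.14,0,1],[-0.28,0.023,-0.14,0,1],[-0.34,0.023,-0.14,0,1],[-0.4,0.023,-0.14,0,1],[-0.46,0.023,-0.14,0,1],[-0.52,0.023,-0.14,0,1],[-0.56,0.023,-0.14,0,1]]]'

```text
clock: 14.5
position: [0.4822, -0.2219, 0.1399]
ee_rot: [0.002, 0.707, 0.707, 0.0]
contact_force: [-0.1, 0.5, -2.1]
width: 0.0288
gripper_force: 69.8
```

>>> move_arm --deltas '[[[-0.032,0,0,0,1],[-0.032,0,0,0,1],[-0.032,0,0,0,1]]]'

```text
clock: 14.8
position: [0.4816, -0.2441, 0.1393]
ee_rot: [0.0, 0.707, 0.707, 0.0]
contact_force: [-0.2, 0.0, -2.2]
width: 0.0285
gripper_force: 69.8
```

```bash
python3 - <<'E'
from h import *
look("pics/w6.png",[(.4765,-.1337,.084),(.4804,-.1896,.078),(.4844,-.2452,.052)])
E
```

```text
[ 0.48160716 -0.2440857   0.13933243] 0.028522954955508655 [-0.20137523  0.014433   -2.20522388] 14.8
(0.4765, -0.1337, 0.084) [308.3  56.7]
(0.4804, -0.1896, 0.078) [316.1 163.6]
(0.4844, -0.2452, 0.052) [322.7 247.8]
```

View pics/w6.png

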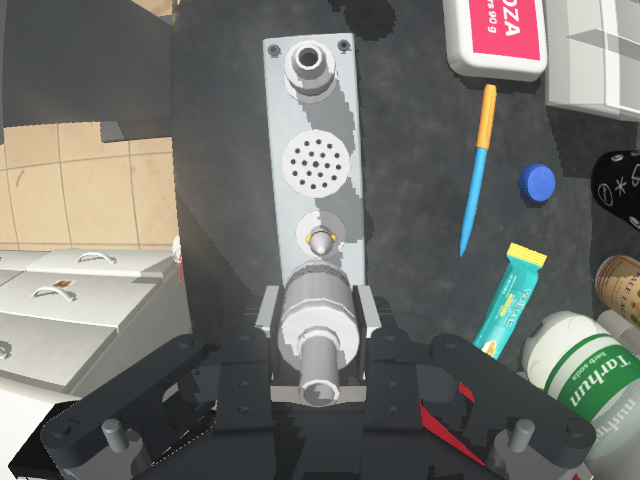

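Post 3's tip is at (320,243), and barbed and shower are seated at (310,57) and (316,163) as predicted.

>>> move_arm --deltas '[[[0,0.002,0.05,0,1],[0,0.002,0.08,0,1],[0,0.002,0.09,0,1],[0,0.002,0.1,0,1],[0,0.002,0.108,0,1],[0,0.002,0.115,0,1],[0,0.002,0.121,0,1],[0,0.002,0.127,0,1],[0,0.002,0.132,0,1],[0,0.002,0.132,0,1]]]'

```text
clock: 15.85
position: [0.4842, -0.2465, 0.0377]
ee_rot: [0.003, 0.706, 0.708, -0.001]
contact_force: [-6.2, -5.7, 17.4]
width: 0.0289
gripper_force: 71.6
```

>>> move_arm --deltas '[[[0,0,-0.003,0,-0.2],[0,0,-0.004,0,-0.2],[0,0,-0.004,0,-0.2],[0,0,-0.06,0,-0.2],[0,0,-0.12,0,-0.2],[0.03,-0.025,-0.14,0,-0.2],[0.09,-0.025,-0.14,0,-0.2],[0.15,-0.025,-0.14,0,-0.2],[0.21,-0.025,-0.14,0,-0.2],[0.27,-0.025,-0.14,0,-0.2],[0.33,-0.025,-0.14,0,-0.2],[0.39,-0.025,-0.14,0,-0.2]]]'

```text
clock: 17.05
position: [0.462, 0.0703, 0.1456]
ee_rot: [-0.0, 0.707, 0.708, 0.0]
contact_force: [1.7, 0.1, -0.9]
width: 0.0511
gripper_force: 0.0
```

>>> move_arm --deltas '[[[0.06,0,0,0,-0.2],[0.12,0,0,0,-0.2],[0.131,0,0,0,-0.2],[0.131,0,0,0,-0.2],[0.131,0,0,0,-0.2]]]'

```text
clock: 17.55
position: [0.4622, 0.1721, 0.1454]
ee_rot: [-0.0, 0.706, 0.708, -0.001]
contact_force: [-0.0, 0.0, 0.4]
width: 0.0514
gripper_force: 0.0
```

>>> move_arm --deltas '[[[0,-0.001,0.05,0,-0.2],[0,-0.001,0.1,0,-0.2],[0,-0.001,0.148,0,-0.2],[0,-0.001,0.148,0,-0.2],[0,-0.001,0.148,0,1],[0,-0.001,0.148,0,1],[0,-0.001,0.148,0,1],[0,-0.001,0.148,0,1],[0,-0.001,0.148,0,1],[0,-0.001,0.148,0,1]]]'

```text
clock: 18.55
position: [0.4628, 0.173, 0.0286]
ee_rot: [0.001, 0.706, 0.708, 0.001]
contact_force: [-0.0, -1.0, 7.2]
width: 0.0286
gripper_force: 69.9
```

>>> move_arm --deltas '[[[0,0,-0.06,0,1],[0,0,-0.12,0,1],[-0.04,0,-0.14,0,1],[-0.1,0.029,-0.14,0,1],[-0.16,0.029,-0.14,0,1],[-0.22,0.029,-0.14,0,1],[-0.28,0.029,-0.14,0,1],[-0.34,0.029,-0.14,0,1],[-0.4,0.029,-0.14,0,1],[-0.46,0.029,-0.14,0,1],[-0.52,0.029,-0.14,0,1],[-0.56,0.029,-0.14,0,1]]]'

```text
clock: 19.75
position: [0.4854, -0.2784, 0.1394]
ee_rot: [0.001, 0.707, 0.707, -0.0]
contact_force: [-0.3, 0.0, -1.4]
width: 0.0285
gripper_force: 69.8
```

>>> move_arm --deltas '[[[-0.032,0,0,0,1],[-0.032,0,0,0,1],[-0.032,0,0,0,1]]]'

```text
clock: 20.05
position: [0.4852, -0.3006, 0.1389]
ee_rot: [-0.001, 0.707, 0.707, 0.0]
contact_force: [-0.0, 0.7, -1.3]
width: 0.0288
gripper_force: 69.8
```

```bash
python3 - <<'E'
from h import *
look("pics/w7.png",[(.4804,-.1896,.078),(.4844,-.2452,.09),(.4884,-.301,.052)])
E
```

```text
[ 0.48518271 -0.3005826   0.13890249] 0.028759146539810477 [-1.92373362e-04  7.20538708e-01 -1.26458634e+00] 20.05
(0.4804, -0.1896, 0.078) [309.4  57.7]
(0.4844, -0.2452, 0.09) [317.  164.3]
(0.4884, -0.301, 0.052) [323.5 247.1]
```

View pics/w7.png

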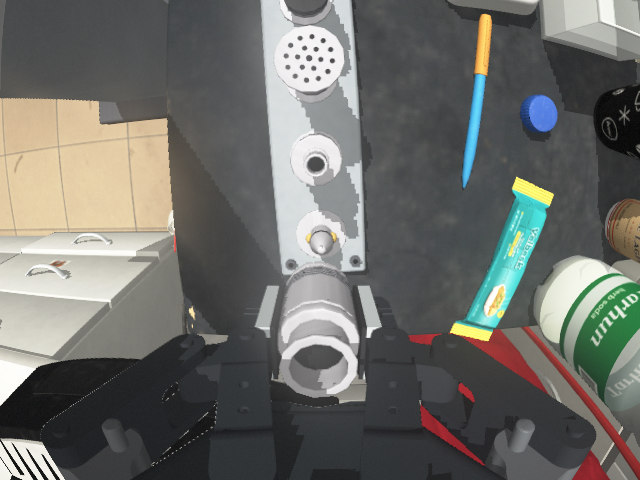

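The last post's tip is at (321,242), and long and shower are seated at (316,163) and (309,58). I'll go down and press.

>>> move_arm --deltas '[[[0,0.002,0.05,0,1],[0,0.002,0.08,0,1],[0,0.002,0.09,0,1],[0,0.002,0.1,0,1],[0,0.002,0.108,0,1],[0,0.002,0.115,0,1],[0,0.002,0.121,0,1],[0,0.002,0.127,0,1],[0,0.002,0.132,0,1],[0,0.002,0.132,0,1]]]'

```text
clock: 21.1
position: [0.4877, -0.3018, 0.0375]
ee_rot: [0.002, 0.707, 0.708, -0.0]
contact_force: [-6.3, -1.3, 24.1]
width: 0.0291
gripper_force: 72.4
```

>>> move_arm --deltas '[[[0,0,-0.003,0,-0.2],[0,0,-0.004,0,-0.2],[0,0,-0.004,0,-0.2],[0,0,-0.06,0,-0.2],[0,0,-0.12,0,-0.2],[0.03,-0.02,-0.15,0,-0.2],[0.09,-0.02,-0.15,0,-0.2],[0.15,-0.02,-0.15,0,-0.2],[0.21,-0.02,-0.15,0,-0.2],[0.27,-0.02,-0.15,0,-0.2],[0.33,-0.02,-0.15,0,-0.2],[0.39,-0.02,-0.15,0,-0.2]]]'

```text
clock: 22.3
position: [0.47, 0.0135, 0.1531]
ee_rot: [-0.001, 0.707, 0.707, 0.0]
contact_force: [0.8, -0.8, 1.0]
width: 0.0514
gripper_force: 0.0
```

>>> move_arm --deltas '[[[0.06,0,0,0,-0.2],[0.12,0,0,0,-0.2],[0.18,0,0,0,-0.2],[0.24,0,0,0,-0.2],[0.3,0,0,0,-0.2],[0.36,0,0,0,-0.2],[0.36,0,0,0,-0.2],[0.36,0,0,0,-0.2]]]'

```text
clock: 23.1
position: [0.4694, 0.3001, 0.1526]
ee_rot: [-0.0, 0.706, 0.709, -0.001]
contact_force: [0.5, -0.3, -0.4]
width: 0.0515
gripper_force: 0.0
```

```bash
python3 - <<'E'
from h import *
s=manip.get_state();print(s["position"],s["contact_force"])
up=lambda i,f:cv2.resize(i,None,fx=f,fy=f,interpolation=cv2.INTER_CUBIC)
a=manip.get_image("scene")[:,:,::-1][185:275,340:470];b=manip.get_image("top")[:,:,::-1][215:265,340:470]
cv2.imwrite("pics/f.png",up(np.vstack([a,b]),4))
E
```

```text
[0.46938008 0.30010885 0.1526498 ] [ 0.54626484 -0.29491679 -0.41019283]
```

View pics/f.png

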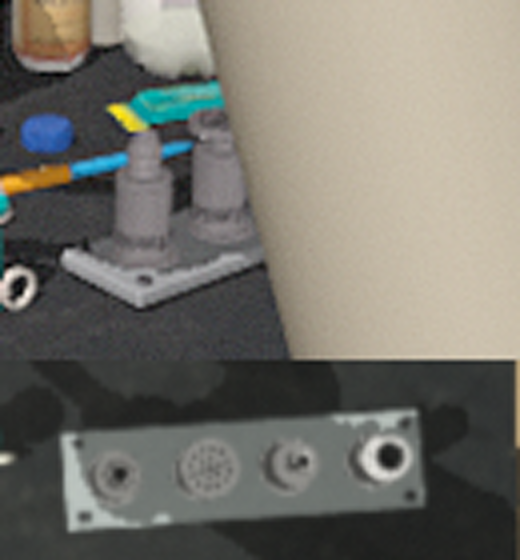

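The top view shows barbed, shower, long and wide upright on posts 1–4. Each one bottomed out at over 17 N at the same height offset.

```bash
python3 -c "
from rig import manip
print(manip.sign_off())"
```

```text
the job is handed in; nothing more can be done
None
```

The job is handed in at about 23 s on the clock: from the left, barbed, shower, long and wide are on rack posts 1–4, the same order as on the tray. Each was pressed past the 12 N click until it bottomed out, then released. The hand-in returned no verdict.

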